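# Click the amber filter under the gel imager's camera and take the picture

## Task

A stained gel is waiting in the imager: with light fingertip pushes on the coloured tabs, step the filter wheel on top of the hood round, either way, until the amber (orange) filter has clicked in under the camera lens, and only then press the green capture button on the ledge beside the hood fully down and let it spring back. Do not grip the wheel or lean on it, do not press the button before the amber filter is in place, and leave the wheel clicked there. Nothing is picked up: the lens cap, tip box, bottle, tube rack, gel tray and scoop stay where they are.

Things in the scene. Friction and masses are not known exactly. Their poses are not given: they have to be found in the camera images.
- imager: gel imager, fixed: white base 200 mm deep (its x), 352 mm wide (y -205 to 147 mm), 60 mm high; on it a grey hood, x +-100, y -65 to 149 mm, with a black deck 200 mm above the bench. Origin on the bench below the filter wheel's axis; gel door on the -x face (robot's side), y to the robot's left at yaw 0, z up. The low control ledge is the base's top at y below -65 mm
- camera (a point): underside of the black camera's lens, 230 mm above the bench, 8 mm over the wheel, fixed; 40 mm from the wheel's axis on the imager's +y side. Lens 39 mm across, camera body above it 46 x 46 mm, up to 334 mm above the bench, on an aluminium column at imager y 113 to 135 mm. Nothing stands over the wheel at imager y below 15 mm
- wheel_hub (a point): on the filter wheel's upright axis, on the top face of its grey disc, 222 mm above the bench. Disc 62 mm in radius, 12 mm thick, 10 mm above the deck; the hub screw rises 6 mm more. Six filters, 60 degrees apart, each with a finger tab of its colour on the rim: amber, then counter-clockwise from above white (clear), blue, red, green, black (blank)
- filter_wheel (a joint): wheel angle in rad, growing counter-clockwise from above, endless both ways. A spring ball clicks it in at every multiple of pi/3: 3 to 4 N sideways at a tab moves it off a click, and past half-way it snaps to the next. It may start between clicks. At any multiple of 2 pi the amber filter is under the lens; in the imager's frame the amber tab points at 90 degrees (+y) plus this angle
- amber_filter (a point): centre of the amber (orange) filter glass, 33 mm across, on the top face of the wheel, 40 mm from its axis
- amber_tab (a point): top of the amber (orange) tab at its middle, 73 mm from the wheel's axis, 224 mm above the bench. All six tabs are alike: 10 mm wide, radially from the rim (62 mm) out to 84 mm from the axis, 16 mm high (208 to 224 mm above the bench). Fingertips let down between two tabs to about 212 mm above the bench (deck at 200 mm) push a tab sideways; any tab will do
- lens_axis (a point): fixed point straight below the camera lens at the height of the wheel's top face, 40 mm from the wheel's axis on the imager's +y side: where the filter in use has its centre
- capture (a joint): travel of the green capture button in m: 0 released, 0.006 fully down; it springs back. It starts to move at 1.5 N and is fully down at 5 N
- capture_top (a point): centre of the top of the green round capture button, 28 mm across, on the control ledge; 82 mm above the bench when released; in the imager's frame at x 5 mm, y -158 mm; it is pressed straight down
- lens_cap: loose black lens cap, 40 mm across, 12.5 mm high, lying on the control ledge beyond the button; origin at the centre of its underside
- tip_box: loose pipette tip box with a green top, 84 x 122 x 53 mm, standing at the ledge side of the imager; origin at the centre of its underside
- reagent_bottle: loose brown bottle with a black cap, 56 mm across, 115 mm high, standing behind the imager; origin at the centre of its underside
- tube_rack: loose green rack with five capped tubes, 80 x 180 mm, 108 mm high, standing to the left of the imager; origin at the centre of its underside
- gel_tray: loose clear gel casting tray with a white comb, 110 x 126 x 38 mm; origin at the centre of its underside
- gel_scoop: loose gel scoop (a spatula) lying flat on the bench to the right; origin near its middle

How it is judged:
On the way, in this order (a step that is already met when the one before it is completed fails the run):
1. the amber filter is clicked in under the lens (horizontal distance between amber_filter and lens_axis below 0.004 m), for 0.5 s.
2. the capture button is pressed fully down with the amber filter in place (horizontal distance between amber_filter and lens_axis below 0.004 m and value of joint capture above 0.0045 m), for 0.05 s.
At the end, for the whole second after the job is handed in: The amber filter's centre is within 4 mm of the lens axis and stays there; the capture button was pressed at least 4.5 mm down after that and is up again (under 1.5 mm); the six loose things are within 20 mm of where they stood (horizontal distance between amber_filter and lens_axis below 0.004 m and value of joint capture below 0.0015 m and distance of each of lens_cap, tip_box, reagent_bottle, tube_rack, gel_tray, gel_scoop from where it was at the start of the episode below 0.02 m); the robot touches nothing.
It fails at once if the capture button is pressed while the amber filter is not under the lens (not (horizontal distance between amber_filter and lens_axis below 0.004 m) and value of joint capture above 0.002 m).
It fails at once if the filter wheel is gripped, leaned on or struck (over 20 N from the robot) (contact force between any of the arm, the fingers and filter_wheel above 20 N).
It fails at once if one of the loose things is lifted, carried or knocked away (over 20 mm) (distance of any of lens_cap, tip_box, reagent_bottle, tube_rack, gel_tray, gel_scoop from where it was at the start of the episode above 0.02 m).
It fails at once if the reagent bottle or the tube rack is tipped (angle between any of reagent_bottle, tube_rack's own z axis and vertical above 0.35 rad).
It also fails if it takes over 64 s, if anything falls off the work surface, if the arm or the gripper's body presses on something with over 40 N, if the wrist force passes 120 N, or if a joint passes its speed limit or range.

## Robot

A 6-joint arm with a two-finger parallel gripper is mounted at the origin on the work surface. World frame = base frame: x ahead of the robot, y to its left, z up, the work surface at z = 0. Lengths are in m, angles in rad, forces in N, time in s.
With the tool pointing down it reaches from about 0.275 to 0.825 m from the base axis. Payload 5.2 kg.
Tool frame: the origin (TCP) lies midway between the tips of the shut fingers; the grasp point (between the pads) lies 19 mm behind it; z points along the fingers, y is the direction in which the jaws open and shut (so a half turn about z gives the same grasp; the last joint's range is limited). The gripper opens to 93 mm and grips with 3 to 60 N. Pads are 15 mm wide; open, the fingers measure 128 mm over their backs; the gripper's body (75 mm by 188 mm) begins 65 mm behind the grasp point.
Start: joints at [-1.464, 0.259, 1.535, -0, 1.348, -0.203], TCP at [0.168, -0.524, 0.219] pointing down, gripper open.
Joint ranges: [-3.14, 3.14], [-0.91, 2.08], [0.19, 2.58], [-1.22, 4.36], [0.22, 2.71], [-3.12, 3.12]. Speed limits (rad/s): [2.57, 2.57, 3.14, 3.14, 3.14, 3.14].

## Interface

Orientations are given as a unit quaternion [x, y, z, w].
In Python, from rig import ctrl gives the robot as it stands.
- The arm moves only by the tool arm_command, never from a script. Its argument "moves" is a list of rows, each a list of 6 numbers: the shift along the tool's x, y, z in m, then the turn, a rotation vector about the tool's x, y, z in rad. A call has 1 to 10 rows; each row is the pose to reach, as a shift and turn from the pose commanded when the call began, along the tool's axes at that moment; what a row does not reach only later rows make up. A row lasts 1/8 s, in which the tool goes at most 62.5 mm and 10.7 degrees, less where a joint would pass 70% of its speed; a pose out of reach is approached as far as the arm can. A call with a gripper value outside its range is refused whole. "claw" is the opening, from -1 (shut) to 1 (fully open), so that 0 is half open, set as the call begins (left out, the last holds). The fingers move at their own pace and stop on an object; "grip_force" is the grip in N (left out, the last holds). Time passes only in rows, so rows that repeat a pose let the fingers close. It gives the time, the measured TCP pose, the force and the opening at its end, in the units of the state.
- ctrl.get_obs(): the state, without advancing time (a new reading comes with each control period).
- ctrl.snapshot(name): name is "scene" or "side" or "wrist"; returns the picture (420x560x3 uint8, blue, green, red); there is no depth.
- ctrl.get_calibration(name): a dict with "fx", "fy", "cx", "cy" (pixels), "world_from_camera" (4x4, takes a point from camera to world coordinates). Camera axes: x right, y down, z forward; pixel columns grow to the right and rows downward; lengths in m; the calibration is good to about 2 mm. The wrist camera is an equidistant fisheye: a pixel r from the principal point sees the ray r / f radians off the axis. A picture is of the moment at which its call begins: read the wrist's pose just before it. get_calibration takes no time and is no camera call; for the wrist camera it gives the pose at the moment of the call.
- ctrl.sign_off(): hands the job in, once; it reports no verdict.
The state is a dict: "time_s": time; "joint_positions": joint angles; "dq": joint speeds; "tau": joint torques, N m; "tool_pos": TCP position; "ee_rot": TCP orientation; "wrist_force": force on the tool from outside, world axes, zero at the start; "wrist_torque": the same for the moment, N m; "opening": finger opening in m.
Only numpy, scipy, OpenCV 4.12 (cv2) and the standard library are available. Lean on these libraries where they do the work, as an engineer would, in place of code of your own. Each camera call takes 0.05 s, during which the arm holds its last target. There are 200 camera calls.

## Working session

There is one attempt and no reset: what is moved stays moved. The work goes in short steps, Python scripts to look and compute and a tool call to move; the robot and the scene stay as the last step left them, time stands still between calls to the robot, and variables do not carry over. Pictures are saved under pics/ and viewed, about 8 in all and at most 12, crops included, and the job is handed in when it is done.

Besides the shell and the picture viewer there is one more tool, called as name(argument=value, ...) on one line, values as JSON. arm_command: Moves the arm, as the interface text tells. Its arguments: {"type":"object","properties":{"moves":{"type":"array"},"claw":{"type":"number"},"grip_force":{"type":"number"}},"required":["moves"]}

```bash
ls; mkdir -p pics; python3 - <<'E'
from rig import ctrl
import cv2,numpy as np
o=ctrl.get_obs();print(o['time_s'],o['tool_pos'],o['ee_rot'],o['opening'])
for n in ("scene","side"):
    cv2.imwrite(f"pics/{n}0.png",ctrl.snapshot(n)); c=ctrl.get_calibration(n);print(n,c)
E
```

```text
pics
0.0 [ 0.16762854 -0.52327487  0.21782773] [ 9.88027375e-01  1.54276028e-01  3.52963736e-05 -9.01567574e-04] 0.09345095027514552
scene {'fx': 499.5951039573915, 'fy': 499.5951039573915, 'cx': 279.9446008105914, 'cy': 216.79156165000663, 'world_from_camera': array([[ 0.6614118 ,  0.54181593, -0.51862312,  1.24827966],
       [ 0.75001957, -0.47572438,  0.45951818, -0.58524916],
       [ 0.00225261, -0.69290823, -0.72102227,  1.17648867],
       [ 0.        ,  0.        ,  0.        ,  1.        ]])}
side {'fx': 389.8125602854804, 'fy': 389.8125602854804, 'cx': 283.80947905734905, 'cy': 207.72266640960453, 'world_from_camera': array([[ 0.15144472, -0.80315787,  0.57619609, -0.17714344],
       [-0.98837646, -0.13087602,  0.07735266, -0.00865431],
       [ 0.01328386, -0.5812133 , -0.81364282,  1.14483051],
       [ 0.        ,  0.        ,  0.        ,  1.        ]])}
```

View pics/scene0.png

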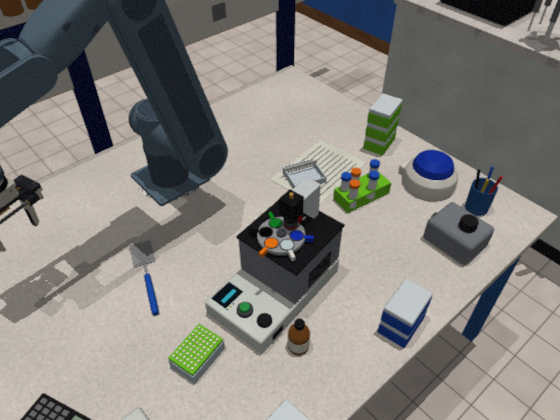

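View pics/side0.png

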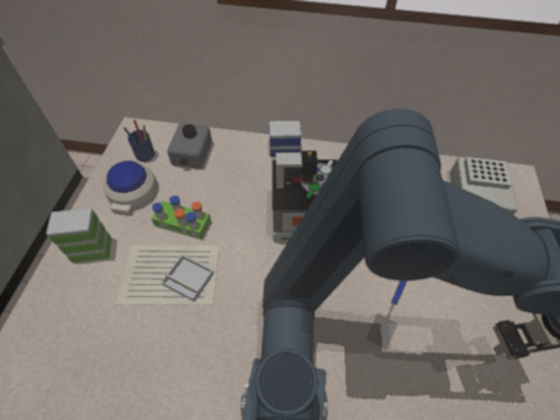

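The scene view shows the wheel near (281,235), with the amber tab at (264,252), white at (292,254), blue at (309,238), green at (272,215), and the capture button at (245,309). In the side view the arm partly hides the imager. I'll zoom in and measure.

```bash
cat > h.py <<'E'
import cv2,numpy as np
from rig import ctrl
def ray(n,u,v,z,c=None):
    c=c or ctrl.get_calibration(n);T=c['world_from_camera']
    d=np.array([(u-c['cx'])/c['fx'],(v-c['cy'])/c['fy'],1.])
    if n=="wrist":
        r=np.hypot(d[0],d[1]);d=np.array([d[0]/r*np.sin(r),d[1]/r*np.sin(r),np.cos(r)])
    d=T[:3,:3]@d;return T[:3,3]+d*(z-T[2,3])/d[2]
def proj(n,p,c=None):
    c=c or ctrl.get_calibration(n);q=np.linalg.inv(c['world_from_camera'])@np.r_[p,1];
    if n=="wrist":
        r=np.hypot(q[0],q[1]);t=np.arctan2(r,q[2]);return c['cx']+c['fx']*t*q[0]/r,c['cy']+c['fy']*t*q[1]/r
    return c['cx']+c['fx']*q[0]/q[2],c['cy']+c['fy']*q[1]/q[2]
def blobs(im,lo,hi,box,amin=5):
    x0,y0,x1,y1=box;m=cv2.inRange(cv2.cvtColor(im[y0:y1,x0:x1],cv2.COLOR_BGR2HSV),lo,hi)
    n,_,s,c=cv2.connectedComponentsWithStats(m)
    return [(s[i,4],*np.round(c[i]+[x0,y0],1)) for i in range(1,n) if s[i,4]>=amin]
E
python3 - <<'E'
from h import *
im=cv2.imread("pics/scene0.png");b=(200,185,350,345)
for k,lo,hi in (("orange",(5,150,100),(20,255,255)),("green",(45,120,50),(80,255,255)),("blue",(110,150,60),(130,255,255)),("red",(172,130,50),(180,255,255))):
    for a,u,v in blobs(im,lo,hi,b): print(k,a,u,v,ray("scene",u,v,.223).round(4),ray("scene",u,v,.082).round(4))
cv2.imwrite("pics/z.png",cv2.resize(im[185:345,200:360],None,fx=3.75,fy=3.75,interpolation=cv2.INTER_CUBIC))
E
```

```text
orange 14 291.0 193.5 [0.5155 0.1047 0.223 ] [0.4072 0.2067 0.082 ]
orange 164 268.0 245.4 [ 0.6173 -0.0659  0.223 ] [0.524  0.0109 0.082 ]
green 265 342.2 198.4 [0.6227 0.1972 0.223 ] [0.5302 0.3129 0.082 ]
green 133 274.0 220.5 [0.5623 0.0017 0.223 ] [0.4608 0.0885 0.082 ]
green 86 244.0 307.1 [ 0.7208 -0.2253  0.223 ] [ 0.6428 -0.172   0.082 ]
green 193 209.1 336.9 [ 0.7305 -0.3288  0.223 ] [ 0.654  -0.2909  0.082 ]
blue 157 301.0 236.0 [0.6489 0.0178 0.223 ] [0.5603 0.107  0.082 ]
red 10 299.4 218.3 [0.6005 0.0574 0.223 ] [0.5047 0.1524 0.082 ]
```

View pics/z.png

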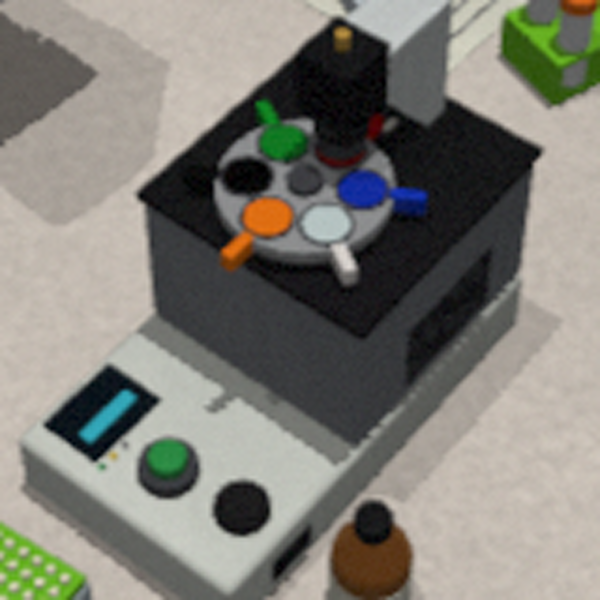

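Zoomed crop (3.75x): red is under the lens, and amber is opposite it, with its glass at (268,216), hub at (305,180), blue glass at (362,188), green glass at (283,142) and button at (168,457). Next I'll fit the hub and the angles.

```bash
python3 - <<'E'
from h import *
c=ctrl.get_calibration("scene")
R=lambda u,v,z: ray("scene",200+(u+.5)/3.75-.5,185+(v+.5)/3.75-.5,z,c)[:2]
F={'amber':(268,216),'white':(327,222),'blue':(362,188),'green':(283,142),'black':(246,175)}
k=dict(amber=0,white=1,blue=2,red=3,green=4,black=5)
# linear fit: p = hub + 40mm*(cos(a0+60k), sin)
A=[];b=[]
for n,(u,v) in F.items():
    p=R(u,v,.222);t=k[n]*np.pi/3
    A+= [[1,0,np.cos(t),-np.sin(t)],[0,1,np.sin(t),np.cos(t)]];b+=list(p)
x,*_=np.linalg.lstsq(np.array(A),np.array(b),rcond=None)
print("hub",x[:2],"hubscrew",R(305,179,.228),"r",np.hypot(*x[2:]),"amber ang",np.degrees(np.arctan2(x[3],x[2])),"res",(np.array(A)@x-b).round(4))
C={'L':(140,195),'R':(540,153),'B':(362,335)}
for n in C: C[n]=R(*C[n],.2);print(n,C[n])
# L=(-100,-65) corner, B=(100,-65), R=(100,149)
for a,bb in(("L","B"),("B","R")):
    d=C[bb]-C[a];print(np.hypot(*d),np.degrees(np.arctan2(d[1],d[0])))
bt=R(168,455,.082);print("button",bt)
d=bt-x[:2];print(np.hypot(*d),"yaw",np.degrees(np.arctan2(*d[::-1])-np.arctan2(-.158,.005)))
E
```

```text
hub [ 0.60642696 -0.01353642] hubscrew [ 0.60918582 -0.01532576] r 0.039945631669670204 amber ang -79.48974648821444 res [-0.0001 -0.0001  0.0001 -0.0005 -0.0002  0.0004 -0.0001 -0.      0.0004
  0.0003]
L [ 0.52575809 -0.09474086]
R [0.68197517 0.14360144]
B [ 0.71730759 -0.06124638]
0.19445588205569192 9.91850004656691
0.20787257589238098 99.78616122167621
button [ 0.64080459 -0.16902669]
0.1592452371075684 yaw 10.654523175077342
```

```bash
cat >> h.py <<'E'
from scipy.spatial.transform import Rotation as Ro
HUB=np.array([.607,-.014]);YAW=np.radians(10.3)
def im2w(x,y): c,s=np.cos(YAW),np.sin(YAW);return HUB+[c*x-s*y,s*x+c*y]
def w2im(p): c,s=np.cos(YAW),np.sin(YAW);d=np.array(p)[:2]-HUB;return np.array([c*d[0]+s*d[1],-s*d[0]+c*d[1]])
def plan(x,y,z,yawdeg=100.3):
    o=ctrl.get_obs();R=Ro.from_quat(o['ee_rot']);p=np.r_[im2w(x,y),z]
    t=np.radians(yawdeg);X=np.array([np.cos(t),np.sin(t),0]);Z=np.array([0,0,-1.]);G=Ro.from_matrix(np.c_[X,np.cross(Z,X),Z])
    print("im",(w2im(o['tool_pos'])*1e3).round(1),"z",o['tool_pos'][2].round(4),"F",np.round(o['wrist_force'],1),"t",o['time_s'])
    print("shift",R.inv().apply(p-o['tool_pos']).round(4),"turn",(R.inv()*G).as_rotvec().round(4))
E
python3 -c "
from h import *
plan(35,-74,.28)"
```

```text
im [-523.3 -422.6] z 0.2179 F [-0.3  0.4 -0.2] t 0.1
shift [25.6841 77.5619 -0.1756] turn [-1.1000e-03 -1.4000e-03 -1.4408e+00]
```

```bash
python3 -c "
from h import *
plan(.035,-.074,.28)"
```

```text
im [-523.3 -422.6] z 0.2179 F [-0.3  0.4 -0.2] t 0.1
shift [ 0.5988 -0.2733 -0.0615] turn [-1.1000e-03 -1.4000e-03 -1.4408e+00]
```

arm_command(moves=[[0, 0, -0.062, 0, 0, 0], [0.06, -0.027, -0.062, -0.001, -0.001, -0.18], [0.599, -0.273, -0.062, -0.001, -0.001, -1.441], [0.599, -0.273, -0.062, -0.001, -0.001, -1.441], [0.599, -0.273, -0.062, -0.001, -0.001, -1.441], [0.599, -0.273, -0.062, -0.001, -0.001, -1.441], [0.599, -0.273, -0.062, -0.001, -0.001, -1.441], [0.599, -0.273, -0.062, -0.001, -0.001, -1.441], [0.599, -0.273, -0.062, -0.001, -0.001, -1.441], [0.599, -0.273, -0.062, -0.001, -0.001, -1.441]], claw=-1)

```text
time_s: 1.35
tool_pos: [0.5852, -0.1439, 0.2803]
ee_rot: [0.64, 0.768, -0.001, 0.0]
wrist_force: [0.3, -0.7, 0.7]
opening: 0.0014
```

arm_command(moves=[[0, 0, 0, 0, 0, 0]])

```text
time_s: 1.48
tool_pos: [0.5861, -0.1419, 0.2794]
ee_rot: [0.638, 0.77, -0.0, -0.0]
wrist_force: [-0.5, -0.6, 0.4]
opening: 0.0002
```

```bash
python3 -c "
from h import *
plan(.035,-.074,.28)"
```

```text
im [ -43.4 -122.1] z 0.2794 F [-0.5 -0.6  0.4] t 1.475
shift [ 0.0476  0.0787 -0.0007] turn [-0.0005 -0.0006  0.006 ]
```

arm_command(moves=[[0.024, 0.04, 0, 0, 0, 0], [0.048, 0.079, 0, 0, 0, 0.006], [0.048, 0.079, 0, 0, 0, 0.006], [0.048, 0.079, 0, 0, 0, 0.006]])

```text
time_s: 1.98
tool_pos: [0.6523, -0.0853, 0.2801]
ee_rot: [0.643, 0.766, -0.001, 0.0]
wrist_force: [-0.1, 0.6, -0.7]
opening: 0.0005
```

```bash
python3 - <<'E'
from h import *
plan(.035,-.074,.213)
c=ctrl.get_calibration("wrist");im=ctrl.snapshot("wrist");cv2.imwrite("pics/w1.png",im)
for n,x,y,z in (("hub",0,0,.228),("amber",0,-.073,.224),("white",.0632,-.0365,.224)): print(n,proj("wrist",np.r_[im2w(x,y),z],c))
print(proj("wrist",ctrl.get_obs()['tool_pos'],c))
E
```

```text
im [ 31.8 -78.3] z 0.2801 F [-0.1  0.6 -0.7] t 1.975
shift [0.0044 0.0033 0.0671] turn [-0.0015  0.0014 -0.0063]
hub (np.float64(234.4116585127987), np.float64(111.50539203806683))
amber (np.float64(238.98743236954397), np.float64(213.16890586325223))
white (np.float64(327.36791606317183), np.float64(163.19704922578276))
(np.float64(282.4553765681333), np.float64(254.66215376009617))
```

View pics/w1.png

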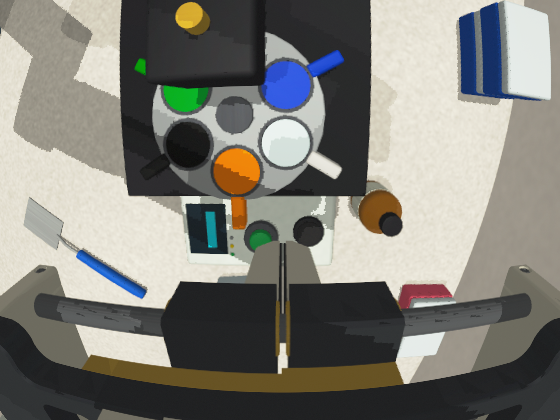

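The wrist view agrees with the fit: hub at (235,113) and amber tab at (239,213), both within 2 px of the prediction. The fingertips are narrow and clear of the tabs, so I'll lower between amber and white.

arm_command(moves=[[0.004, 0.003, 0.02, 0, 0, 0], [0.004, 0.003, 0.04, 0, 0, 0], [0.004, 0.003, 0.055, 0, 0, 0], [0.004, 0.003, 0.066, 0, 0, 0], [0.004, 0.003, 0.066, 0, 0, 0], [0.004, 0.003, 0.066, 0, 0, 0]])

```text
time_s: 2.78
tool_pos: [0.6558, -0.0801, 0.2154]
ee_rot: [0.643, 0.766, -0.0, 0.001]
wrist_force: [0.1, 0.3, -0.1]
opening: 0.0007
```

```bash
python3 -c "
from h import *
plan(-.028,-.074,.213)"
```

```text
im [ 36.2 -73.8] z 0.2154 F [ 0.1  0.3 -0.1] t 2.775
shift [-0.0006 -0.0642  0.0023] turn [ 0.0012  0.0019 -0.0059]
```

arm_command(moves=[[0, -0.01, 0.001, 0, 0, 0], [0, -0.018, 0.001, 0, 0, 0], [0, -0.024, 0.001, 0, 0, 0], [0, -0.029, 0.001, 0, 0, 0], [0, -0.034, 0.001, 0, 0, 0], [0, -0.039, 0.001, 0, 0, 0], [0, -0.044, 0.001, 0, 0, 0], [0, -0.048, 0.001, 0, 0, 0], [0, -0.052, 0.001, 0, 0, 0]])

```text
time_s: 3.9
tool_pos: [0.6038, -0.089, 0.2135]
ee_rot: [0.643, 0.766, -0.001, 0.0]
wrist_force: [-0.2, 0.0, 1.2]
opening: 0.0006
```

arm_command(moves=[[0, -0.004, 0, 0, 0, 0], [0, -0.008, 0, 0, 0, 0], [0, -0.011, 0, 0, 0, 0], [0, -0.011, 0, 0, 0, 0]])

```text
time_s: 4.4
tool_pos: [0.5932, -0.0908, 0.2137]
ee_rot: [0.643, 0.766, -0.0, 0.001]
wrist_force: [0.3, -0.3, -1.1]
opening: 0.0004
```

```bash
python3 - <<'E'
from h import *
plan(-.028,-.074,.213)
c=ctrl.get_calibration("wrist");im=ctrl.snapshot("wrist");cv2.imwrite("pics/w2.png",im)
print(proj("wrist",np.r_[HUB,.228],c))
E
```

```text
im [-27.3 -73.1] z 0.2137 F [ 0.3 -0.3 -1.1] t 4.4
shift [-0.0009 -0.0007  0.0007] turn [ 0.      0.0013 -0.0059]
(np.float64(340.1387995481032), np.float64(124.58001716879))
```

View pics/w2.png

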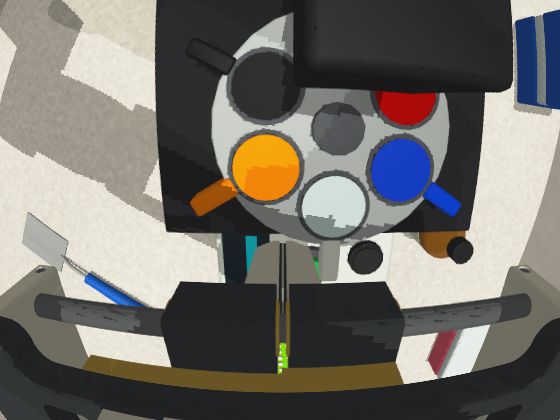

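The wheel stepped once: white (330,258) is now at the -y position and amber is at the lower left (215,197). The fingertips are free of the white tab. I'll raise them, go back and repeat.

arm_command(moves=[[0, 0, -0.02, 0, 0, 0], [0, 0, -0.035, 0, 0, 0], [0, 0.02, -0.035, 0, 0, 0], [0, 0.045, -0.035, 0, 0, 0], [0, 0.063, -0.035, 0, 0, 0], [0, 0.063, -0.035, 0, 0, 0], [0, 0.063, -0.02, 0, 0, 0], [0, 0.063, -0.005, 0, 0, 0], [0, 0.063, 0, 0, 0, 0], [0, 0.063, 0, 0, 0, 0]])

```text
time_s: 5.7
tool_pos: [0.6549, -0.0799, 0.2129]
ee_rot: [0.643, 0.766, -0.001, -0.0]
wrist_force: [-0.9, 0.0, -0.5]
opening: 0.0003
```

arm_command(moves=[[0, -0.01, 0, 0, 0, 0], [0, -0.018, 0, 0, 0, 0], [0, -0.024, 0, 0, 0, 0], [0, -0.029, 0, 0, 0, 0], [0, -0.034, 0, 0, 0, 0], [0, -0.039, 0, 0, 0, 0], [0, -0.044, 0, 0, 0, 0], [0, -0.048, 0, 0, 0, 0], [0, -0.052, 0, 0, 0, 0], [0, -0.056, 0, 0, 0, 0]])

```text
time_s: 6.95
tool_pos: [0.5999, -0.0897, 0.2135]
ee_rot: [0.643, 0.766, -0.001, 0.0]
wrist_force: [-0.2, 0.9, -0.2]
opening: 0.0003
```

arm_command(moves=[[0, -0.004, 0, 0, 0, 0], [0, -0.007, 0, 0, 0, 0], [0, -0.007, 0, 0, 0, 0], [0, -0.007, 0, 0, 0, 0]])

```text
time_s: 7.45
tool_pos: [0.5935, -0.0908, 0.2136]
ee_rot: [0.643, 0.766, -0.0, 0.001]
wrist_force: [-0.0, 0.4, 0.4]
opening: 0.0006
```

```bash
python3 - <<'E'
from h import *
plan(-.028,-.074,.213)
c=ctrl.get_calibration("wrist");im=ctrl.snapshot("wrist");cv2.imwrite("pics/w3.png",im)
for k,lo,hi in (("orange",(5,150,60),(20,255,255)),("blue",(110,150,60),(130,255,255)),("red",(172,130,50),(180,255,255))):
    for a,u,v in blobs(im,lo,hi,(150,0,520,280),100):
        q=w2im(ray("wrist",u,v,.222,c));print(k,a,u,v,(q*1e3).round(1),np.degrees(np.arctan2(q[1],q[0])).round(1))
E
```

```text
im [-27.  -73.2] z 0.2136 F [-0.   0.4  0.4] t 7.45
shift [-0.0008 -0.001   0.0006] turn [ 0.0002  0.0013 -0.0058]
orange 1034 209.0 56.5 [-62.  34.] 151.2
orange 1117 271.6 90.9 [-31.8  15.8] 153.6
orange 745 438.0 241.4 [ 62.8 -64. ] -45.5
blue 109 517.7 34.6 [109.3  60.7] 29.1
blue 3073 333.0 206.2 [ -1.  -42.1] -91.3
blue 734 328.7 259.3 [ -1.8 -72.6] -91.4
```

Amber is now at 150° and blue at -90°, so one more step the same way.

arm_command(moves=[[0, 0, -0.02, 0, 0, 0], [0, 0, -0.035, 0, 0, 0], [0, 0.02, -0.035, 0, 0, 0], [0, 0.045, -0.035, 0, 0, 0], [0, 0.063, -0.035, 0, 0, 0], [0, 0.063, -0.035, 0, 0, 0], [0, 0.063, -0.02, 0, 0, 0], [0, 0.063, -0.005, 0, 0, 0], [0, 0.063, 0, 0, 0, 0], [0, 0.063, 0, 0, 0, 0]])

```text
time_s: 8.75
tool_pos: [0.6549, -0.0799, 0.2129]
ee_rot: [0.643, 0.766, -0.001, -0.0]
wrist_force: [-0.8, -0.2, -0.1]
opening: 0.0004
```

arm_command(moves=[[0, -0.01, 0, 0, 0, 0], [0, -0.018, 0, 0, 0, 0], [0, -0.024, 0, 0, 0, 0], [0, -0.029, 0, 0, 0, 0], [0, -0.034, 0, 0, 0, 0], [0, -0.039, 0, 0, 0, 0], [0, -0.044, 0, 0, 0, 0], [0, -0.048, 0, 0, 0, 0], [0, -0.052, 0, 0, 0, 0], [0, -0.056, 0, 0, 0, 0]])

```text
time_s: 10.0
tool_pos: [0.5999, -0.0897, 0.2135]
ee_rot: [0.643, 0.766, -0.001, 0.0]
wrist_force: [-0.3, -0.3, 0.3]
opening: 0.0005
```

arm_command(moves=[[0, -0.004, 0, 0, 0, 0], [0, -0.007, 0, 0, 0, 0], [0, -0.007, 0, 0, 0, 0], [0, -0.007, 0, 0, 0, 0]])

```text
time_s: 10.5
tool_pos: [0.5935, -0.0908, 0.2136]
ee_rot: [0.643, 0.766, -0.0, 0.001]
wrist_force: [-0.1, -0.5, -0.7]
opening: 0.0001
```

arm_command(moves=[[0, 0, -0.02, 0, 0, 0], [0, 0, -0.05, 0, 0, 0], [0, 0, -0.067, 0, 0, 0], [0, 0, -0.067, 0, 0, 0], [0, 0, -0.067, 0, 0, 0]])

```text
time_s: 11.12
tool_pos: [0.5931, -0.0906, 0.2796]
ee_rot: [0.643, 0.766, -0.001, -0.0]
wrist_force: [0.1, -0.2, 0.5]
opening: 0.0008
```

```bash
python3 - <<'E'
from h import *
plan(.005,-.158,.28)
c=ctrl.get_calibration("wrist");im=ctrl.snapshot("wrist");cv2.imwrite("pics/w4.png",im)
for k,lo,hi,z in (("orange",(5,150,60),(20,255,255),.223),("blue",(110,150,60),(130,255,255),.222),("red",(172,130,50),(180,255,255),.222),("green",(45,120,50),(80,255,255),.082)):
    for a,u,v in blobs(im,lo,hi,(100,0,520,280),60):
        q=w2im(ray("wrist",u,v,z,c));print(k,a,u,v,(q*1e3).round(1),np.degrees(np.arctan2(q[1],q[0])).round(1))
E
```

```text
im [-27.4 -72.9] z 0.2796 F [ 0.1 -0.2  0.5] t 11.125
shift [-0.0849  0.0329 -0.0004] turn [-0.0011  0.0006 -0.0058]
orange 913 418.4 215.5 [ 77.6 -70.8] -42.4
blue 1488 503.8 62.5 [149.   55.5] 20.4
blue 1781 270.7 149.9 [-35.4 -21.9] -148.3
blue 525 232.4 171.8 [-62.8 -37.1] -149.4
green 1644 368.9 151.3 [ 72.2 -42.1] -30.3
green 431 402.5 173.4 [116.  -67.7] -30.2
green 268 309.1 242.1 [   4.6 -154.4] -88.3
```

View pics/w4.png

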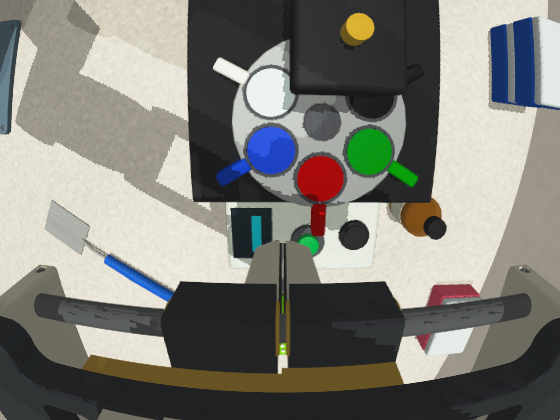

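Red is opposite the lens at (320,190), with white at 150° and black at 30° beside it, so amber is clicked in under the lens. The button shows at (309,242). Next I'll move above it.

arm_command(moves=[[-0.045, 0.016, 0, 0, 0, 0], [-0.085, 0.033, 0, 0, 0, -0.006], [-0.085, 0.033, 0, 0, 0, -0.006], [-0.085, 0.033, 0.05, 0, 0, -0.006], [-0.085, 0.033, 0.1, 0, 0, -0.006], [-0.085, 0.033, 0.14, 0, 0, -0.006], [-0.085, 0.033, 0.172, 0, 0, -0.006], [-0.085, 0.033, 0.172, 0, 0, -0.006], [-0.085, 0.033, 0.172, 0, 0, -0.006]])

```text
time_s: 12.3
tool_pos: [0.6412, -0.1687, 0.1099]
ee_rot: [0.641, 0.768, -0.0, 0.001]
wrist_force: [0.6, -0.0, 0.2]
opening: 0.0006
```

```bash
python3 - <<'E'
from h import *
plan(.005,-.158,.076)
im=ctrl.snapshot("wrist");s=ctrl.snapshot("scene")[230:350,180:340]
cv2.imwrite("pics/w5.png",np.hstack([cv2.resize(im[150:390,130:450],(400,300)),cv2.resize(s,(400,300))]))
E
```

```text
im [   6.  -158.3] z 0.1099 F [ 0.6 -0.   0.2] t 12.3
shift [ 0.0003 -0.001   0.0339] turn [0.0012 0.0019 0.0006]
```

View pics/w5.png

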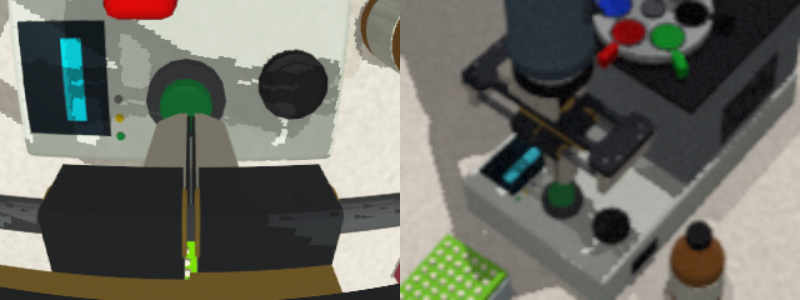

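The fingertips are centred over the green button in both views (wrist (187,95), scene (562,195)), so I'll press.

arm_command(moves=[[0, -0.001, 0.015, 0, 0, 0], [0, -0.001, 0.025, 0, 0, 0], [0, -0.001, 0.028, 0, 0, 0], [0, -0.001, 0.031, 0, 0, 0], [0, -0.001, 0.033, 0, 0, 0], [0, -0.001, 0.034, 0, 0, 0], [0, -0.001, 0.034, 0, 0, 0], [0, -0.001, 0.034, 0, 0, 0]])

```text
time_s: 13.4
tool_pos: [0.6392, -0.169, 0.0762]
ee_rot: [0.641, 0.768, -0.001, 0.0]
wrist_force: [-7.0, 1.1, 10.9]
opening: 0.0002
```

10.9 N vertical at z = 0.0762 means the button is fully down. I'll release and retreat.

arm_command(moves=[[0, 0, 0, 0, 0, 0], [0, 0, -0.01, 0, 0, 0], [0, 0, -0.04, 0, 0, 0], [0, 0, -0.09, 0, 0, 0], [0, 0, -0.15, 0, 0, 0], [0, 0, -0.2, 0, 0, 0], [0, 0, -0.2, 0, 0, 0], [-0.06, 0, -0.2, 0, 0, 0], [-0.12, 0, -0.2, 0, 0, 0], [-0.12, 0, -0.2, 0, 0, 0]])

```text
time_s: 14.65
tool_pos: [0.6605, -0.2917, 0.2714]
ee_rot: [0.643, 0.766, -0.001, -0.001]
wrist_force: [0.4, 0.6, -0.8]
opening: 0.0002
```

arm_command(moves=[[0, 0, 0, 0, 0, 0], [0, 0, 0, 0, 0, 0], [0, 0, 0, 0, 0, 0]])

```text
time_s: 15.02
tool_pos: [0.6614, -0.2855, 0.2754]
ee_rot: [0.64, 0.768, -0.0, 0.001]
wrist_force: [1.1, 0.4, -0.3]
opening: 0.0002
```

```bash
python3 - <<'E'
from h import *
plan(.005,-.158,.3)
a=ctrl.snapshot("wrist");s=ctrl.snapshot("scene")
cv2.imwrite("pics/f.png",np.hstack([cv2.resize(a,(400,300)),cv2.resize(s[150:390,140:460],(400,300))]))
E
```

```text
im [   4.9 -276.9] z 0.2754 F [ 1.1  0.4 -0.3] t 15.025
shift [ 0.1188  0.0003 -0.0248] turn [0.0006 0.0015 0.0019]
```

View pics/f.png

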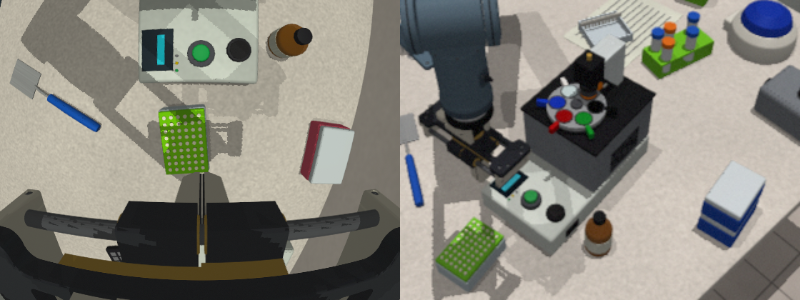

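The amber filter is visible under the lens at (590,88), the button is up at (531,197), and the loose objects look unmoved. The robot is clear, so I'll hand in.

```bash
python3 -c "
from rig import ctrl
print(ctrl.sign_off())"
```

```text
the job is handed in; nothing more can be done
None
```

I stepped the filter wheel three clicks clockwise until the amber filter sat under the lens, then pressed the green capture button once and released it. The job was handed in after about 15 s of the 64 s allowed.

- **Wheel:** I used shut-finger pushes on the amber, white and blue tabs in turn. The final pictures show orange under the lens and red opposite it. Before the press, blue and green measured within 2° of their click angles. I did not measure the amber filter's offset from the lens axis directly, because the camera hides it.
- **Button:** At the bottom of the press the fingertips were at 76.2 mm, about 5.8 mm of travel, with 10.9 N vertical force. There was also 7 N sideways, which I did not investigate. The button looks released in the last view.
- **Surroundings:** The robot ended clear of everything. The loose objects look unmoved by eye; I did not measure their positions.
- **Not seen:** I read the wrist force only at the end of each call (about 1 N or less around the wheel), so I did not see the peak force during the pushes.

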